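# Load a test panel into the spring centring holder

## Robot

A 6-joint arm with a two-finger parallel gripper is mounted at the origin on the work surface. World frame = base frame: x ahead of the robot, y to its left, z up, the work surface at z = 0. Lengths are in m, angles in rad, forces in N, time in s.
With the tool pointing down it reaches from about 0.35 to 0.875 m from the base axis. Payload 15.5 kg.
Tool frame: the origin (TCP) lies on the centre line of the jaws, within the pads' length; the fingertips stand 8 mm ahead of it and the grasp point (between the pads) lies 11 mm behind it; y points along the fingers, z is the direction in which the jaws open and shut, and the axes are right-handed (so a half turn about y gives the same grasp; the last joint's range is limited). The gripper opens to 85 mm and grips with 20 to 120 N. Pads are 22 mm wide; open, the fingers measure 114 mm over their backs; the gripper's body (76 mm by 85 mm) begins 54 mm behind the grasp point. The pads swing forward as they close: fully open they stand 13 mm farther back than shut.
Start: joints at [-1.196, 0.494, 1.345, -0, 1.302, -0.096], TCP at [0.283, -0.557, 0.239] pointing down, gripper open.
Joint ranges: [-2.91, 2.91], [-0.82, 2.16], [0.22, 2.67], [-1.22, 4.37], [0.12, 2.79], [-3.08, 3.08]. Speed limits (rad/s): [1.89, 1.89, 2.57, 3.01, 3.01, 3.01].

## Interface

Orientations are given as a rotation vector (axis times angle).
In Python, from workcell import ctrl gives the robot as it stands.
- The arm moves only by the tool play_rows, never from a script. Its argument "targets" is a list of rows, each a list of 7 numbers: the shift along the world's x, y, z in m, then the turn, a rotation vector about the world's x, y, z in rad, then the opening in per cent of the stroke, from 0 (shut) to 100 (fully open). A call has 1 to 8 rows; each row shifts and turns the commanded pose from where the row before left it; what a row does not reach is not made up. A row lasts 1/10 s, in which the tool goes at most 50 mm and 8.59 degrees, less where a joint would pass 70% of its speed; a pose out of reach is approached as far as the arm can. A call with a gripper value outside its range is refused whole. The fingers move at their own pace and stop on an object; "squeeze" is the grip in N (left out, the last holds). Time passes only in rows, so rows that do not move let the fingers close. It gives the time, the measured TCP pose, the force and the opening at its end, in the units of the state.
- ctrl.observe(): the state, without advancing time (a new reading comes with each control period).
- ctrl.read_camera(name): name is "scene" or "top" or "wrist"; returns a dict with "frame" (420x560x3 uint8, red, green, blue), "intrinsics" (3x3 intrinsics, pixels), "R" (3x3) and "t" (3): a world point X has camera coordinates R X + t. Camera axes: x right, y down, z forward; pixel columns grow to the right and rows downward; lengths in m; the calibration is good to about 2 mm. A picture is of the moment at which its call begins. There is no depth.
- ctrl.finish_job(): hands the job in, once; it reports no verdict.
The state is a dict: "clock": time; "joints": joint angles; "dq": joint speeds; "joint_efforts": joint torques, N m; "position": TCP position; "tool_rot": TCP orientation; "force": force on the tool from outside, world axes, zero at the start; "ft_torque": the same for the moment, N m; "finger_gap": finger opening in m.
Only numpy, scipy, OpenCV 4.12 (cv2) and the standard library are available. Lean on these libraries where they do the work, as an engineer would, in place of code of your own. Each camera call takes 0.05 s, during which the arm holds its last target.

## Task

Load the metal test panel, stub upwards, into the spring centring holder for its pull-off test: gently push one short edge under the lip of either sprung jaw with the other edge held up, and keep pushing until the jaw has given way far enough, without driving it hard against its stop, for the raised edge to be lowered past the lip of the other jaw onto the bed. Then let go so that the springs centre it, lying flat and square on the bed and gripped by both jaws, about midway across them, and leave the other things on the bench alone.

Things in the scene. Friction and masses are not known exactly. Their poses are not given: they have to be found in the camera images.
- stub_mid (a point): Centre of the steel stub bonded upright on the middle of the loose panel: 28 by 28 mm, 34 mm tall, sides parallel to the panel's. The point is half-way up: 17 mm below the stub's top, 17 mm above the panel's upper face, 23 mm above its underside. y runs along the panel's length, z up. Grasp the panel by this stub.
- panel: Loose test panel, about 0.2 kg: a flat grey-coated aluminium plate 70 (x) by 120 (y) by 6 mm (z), the stub standing on its upper face. Origin at the middle of its underside. It starts flat on a 6 mm thick rubber mat fixed on the bench.
- base: Dark steel base plate of the holder, fixed on the bench, 110 (x) by 250 (y) by 14 mm; origin at the centre of its underside, at bench height. Its y is the direction in which the jaws slide. The holder head on it, 74 by 206 mm, is square with it and centred in x, but clamped off-centre by up to 12 mm either way along y: not measured, to be found by touch or sight.
- bed_nominal (a point): Point on the base's middle, 38 mm above the bench: the middle of the top of the head's flat bed if the head were clamped centrally; the true middle lies up to 12 mm from it along y. Bed 74 (x) by 136 mm (y). Spring housings 88 to 103 mm from the head's middle rise 7 mm above the bed. More than 25 N of the panel on the bed is too rough.
- jaw_p_nominal (a point): Where the inner face of the +y jaw would meet the bed, at rest, if the head were central. Each jaw, 56 mm wide in x: an upright wall, inner face 58 mm from the head's middle at rest, and a flat lip on top overhanging the bed by 4 mm, its underside 9 and its top 13 mm above the bed. To lower the far edge past the other lip a jaw must be out over 8 mm.
- jaw_m_nominal (a point): The same for the -y jaw. Each jaw slides outward along y, up to 12 mm to a hard stop, against equal springs: 2 N starts it, then 0.8 N more per mm (8.4 N at 8 mm, 11.6 N at 12 mm); damped by 60 N per m/s. A seated panel holds each 2 mm out. More than 20 N of the panel on a jaw is too rough.
- weight_mid (a point): Bystander: brass weight 44 mm in diameter, 54 mm tall; point half-way up it.
- jar_mid (a point): Bystander: amber jar 48 mm in diameter, 60 mm tall; point half-way up it.
- spanner_grip (a point): Bystander: steel spanner lying flat on the bench; point on its handle.
Things that resemble listed ones, but are neither listed nor needed, are in the scene too. What is shaped like the panel but red is not meant.

How it is judged:
On the way:
1. the panel, its other edge held up, is pushed against the wall of one jaw (angle between stub_mid's own z axis and vertical above 0.06 rad and (contact force between panel_c0 and jaw_p_c0 above 3 N or contact force between panel_c0 and jaw_m_c0 above 3 N)), for 0.1 s.
At the end, for the whole second after the job is handed in: The panel lies flat on the bed (within 2 mm and 0.04 rad), stub upwards, both short edges under the lips with each jaw wall pressing on it (over 1 N), centred within 3 mm between the jaws and within 8 mm across them, square within 0.05 rad, and at rest (y of head_c0 in the frame of stub_mid between -0.003 and 0.003 m and x of head_c0 in the frame of stub_mid between -0.008 and 0.008 m and z of head_c0 in the frame of stub_mid between -0.037 and -0.033 m and angle between stub_mid's own z axis and vertical below 0.04 rad and angle between the y axis of stub_mid and the y axis of base, either way round below 0.05 rad and contact force between panel_c0 and jaw_p_c0 above 1 N and contact force between panel_c0 and jaw_m_c0 above 1 N and linear speed of panel below 0.01 m/s); the robot touches nothing.
It fails at once if the panel is pressed against a jaw with over 20 N (contact force between panel_c0 and jaw_p_c0 above 20 N or contact force between panel_c0 and jaw_m_c0 above 20 N or contact force between panel_c0 and jaw_p_c1 above 20 N or contact force between panel_c0 and jaw_m_c1 above 20 N).
It fails at once if the panel is pressed on the bed with over 25 N (contact force between panel_c0 and head_c0 above 25 N).
It fails at once if a bystander is moved by over 15 mm (distance of any of weight_mid, jar_mid, spanner_grip from where it was at the start of the episode above 0.015 m).
It also fails if it takes over 64 s, if anything falls off the work surface, if the arm or the gripper's body presses on something with over 40 N, if the wrist force passes 120 N, or if a joint passes its speed limit or range.

## Working session

There is one attempt and no reset: what is moved stays moved. The work goes in short steps, Python scripts to look and compute and a tool call to move; the robot and the scene stay as the last step left them, time stands still between calls to the robot, and variables do not carry over. Pictures are saved under pics/ and viewed, and the job is handed in when it is done.

Besides the shell and the picture viewer there is one more tool, called after "Request:" as a command line: name --pt "numbers of a row" for each row, then --argument value for the rest. play_rows: Moves the arm, as the interface text tells. Its arguments: {"type":"object","properties":{"targets":{"type":"array"},"squeeze":{"type":"number"}},"required":["targets"]}

```bash
mkdir -p pics
python3 - <<'E'
from workcell import ctrl
import cv2
for n in ["scene","top","wrist"]:
    c=ctrl.read_camera(n); cv2.imwrite(f"pics/{n}0.png",c["frame"][:,:,::-1]); print(n,c["intrinsics"].round(1).tolist(),c["R"].round(4).tolist(),c["t"].round(4).tolist())
print(ctrl.observe())
E
```

```text
scene [[418.5, 0.0, 287.8], [0.0, 418.5, 211.1], [0.0, 0.0, 1.0]] [[-0.7357, 0.6772, 0.0114], [0.3829, 0.4297, -0.8178], [-0.5587, -0.5973, -0.5754]] [0.4288, -0.1154, 1.152]
top [[503.7, 0.0, 289.3], [0.0, 503.7, 208.6], [0.0, 0.0, 1.0]] [[0.0264, -0.9997, -0.0013], [-0.9972, -0.0262, -0.0703], [0.0702, 0.0032, -0.9975]] [-0.0542, 0.5336, 1.0871]
wrist [[299.8, 0.0, 282.2], [0.0, 299.8, 207.4], [0.0, 0.0, 1.0]] [[0.4529, -0.8916, -0.0019], [-0.8507, -0.4327, 0.2985], [-0.2669, -0.1336, -0.9544]] [-0.6246, -0.0385, 0.3813]
{'clock': 0.15, 'joints': array([-1.19652582e+00,  4.94047473e-01,  1.34595875e+00,  3.72275549e-05,
        1.30250649e+00, -9.55242013e-02]), 'dq': array([-0.00149908, -0.00206778, -0.00212859, -0.00050414,  0.00135393,
       -0.00116092]), 'joint_efforts': array([ 1.09878974e-04, -8.82541823e+01, -3.84065330e+01, -1.45221111e-04,
        7.15097965e-03, -4.10538939e-05]), 'position': array([ 0.28284557, -0.55704942,  0.23884305]), 'tool_rot': array([-0.46909594,  1.96073699, -1.95889086]), 'force': array([-0.07369898, -0.53504358,  0.73029509]), 'ft_torque': array([0.00459265, 0.02542713, 0.0008883 ]), 'finger_gap': 0.0853749327816552}
```

View pics/scene0.png

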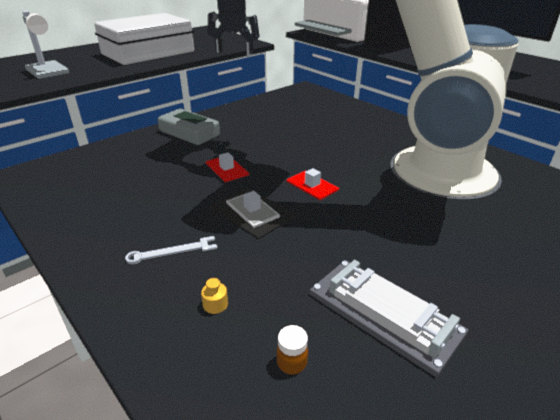

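View pics/top0.png

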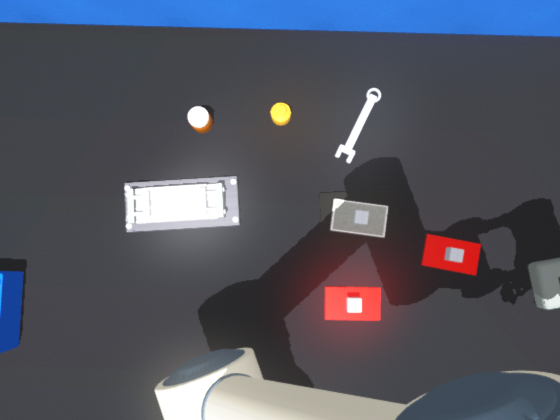

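View pics/wrist0.png

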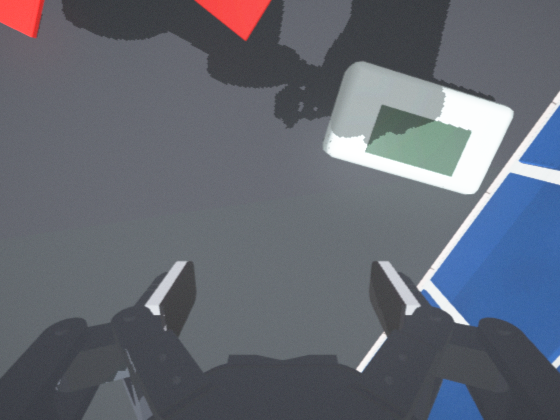

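Top view: the grey panel with its stub is at (360,217). The look-alikes are two red panels at (352,303) and (451,254). The holder is at (181,204), the jar at (200,119), the weight at (281,114) and the spanner at (360,125). I choose the grey panel at (360,217) and check it in a close crop.

```bash
cat > h.py <<'E'
from workcell import ctrl
import cv2, numpy as np
def cam(n):
    return ctrl.read_camera(n)
def back(c,uv,z):
    K,R,t=c["intrinsics"],c["R"],c["t"]
    d=R.T@np.linalg.inv(K)@np.array([uv[0],uv[1],1.]); o=-R.T@t
    return o+d*(z-o[2])/d[2]
def proj(c,X):
    p=c["intrinsics"]@(c["R"]@np.asarray(X,float)+c["t"]); return p[:2]/p[2]
E
python3 - <<'E'
import cv2
f=cv2.imread("pics/top0.png")
a=cv2.resize(f[185:250,305:405],None,fx=7,fy=7,interpolation=cv2.INTER_CUBIC); cv2.imwrite("pics/a0.png",a)
a=cv2.resize(f[165:245,115:250],None,fx=5.9,fy=5.9,interpolation=cv2.INTER_CUBIC); cv2.imwrite("pics/b0.png",a)
E
```

```text
(no output)
```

View pics/a0.png

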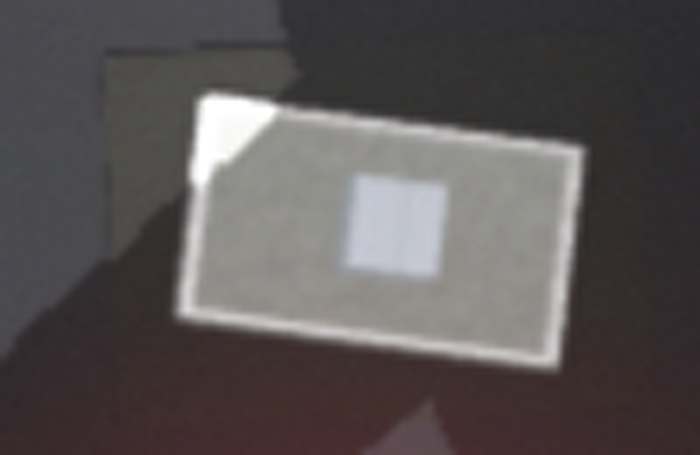

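View pics/b0.png

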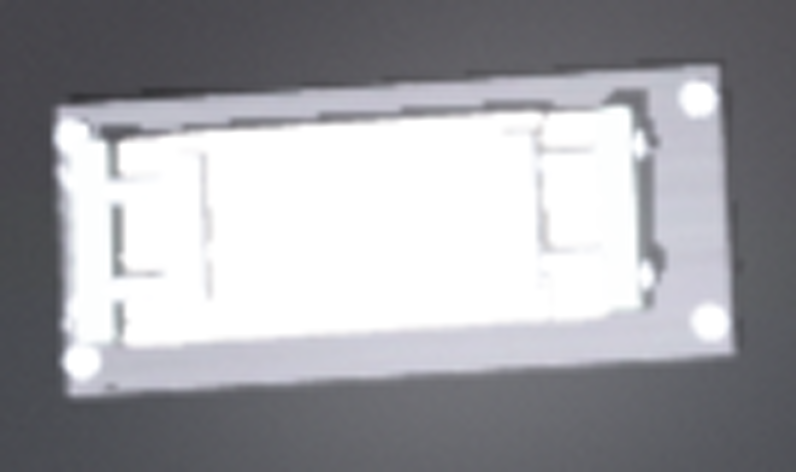

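The crop shows the grey panel: corners at about (203,95), (584,148), (557,367) and (180,320) in the crop, stub in the middle. The holder head is visibly shifted to the left (world +y) on its base.

```bash
cat > m0.py <<'E'
from h import *
c=cam("top")
def o(p,s,off): return [(p[0]+.5)/s-.5+off[0],(p[1]+.5)/s-.5+off[1]]
def rect(ps,s,off,z):
    P=np.array([back(c,o(p,s,off),z)[:2] for p in ps]); print(P.round(4).tolist(),"ctr",P.mean(0).round(4))
    for i in range(4):
        e=P[(i+1)%4]-P[i]; print("  edge",i,np.linalg.norm(e).round(4),np.degrees(np.arctan2(e[1],e[0])).round(2))
rect([(203,95),(584,148),(557,367),(180,320)],7,(305,185),.012)
rect([(355,175),(447,183),(437,277),(342,268)],7,(305,185),.046)
rect([(57,105),(718,66),(735,353),(68,395)],5.9,(115,165),.014)
# head: left housing, right housing; top z 45mm
for nm,p,z in [("houseL outer",(65,230),.045),("houseL inner top",(108,140),.045),("houseL inner bot",(118,340),.045),("houseR outer top",(630,108),.045),("houseR outer bot",(640,308),.045),("lipL top",(205,155),.051),("lipL bot",(211,297),.051),("lipR top",(534,132),.051),("lipR bot",(544,250),.051)]:
    print(nm,back(c,o(p,5.9,(115,165)),z).round(4))
E
python3 m0.py
```

```text
[[0.5612, -0.1374], [0.5475, -0.2579], [0.4783, -0.2503], [0.4899, -0.1316]] ctr [ 0.5192 -0.1943]
  edge 0 0.1213 -96.45
  edge 1 0.0697 173.73
  edge 2 0.1193 84.4
  edge 3 0.0715 -4.65
[[0.5346, -0.1815], [0.5329, -0.2096], [0.5041, -0.207], [0.5061, -0.178]] ctr [ 0.5194 -0.194 ]
  edge 0 0.0282 -93.48
  edge 1 0.0289 174.83
  edge 2 0.0291 86.09
  edge 3 0.0288 -6.94
[[0.5838, 0.3268], [0.6051, 0.0792], [0.4975, 0.0693], [0.4753, 0.3173]] ctr [0.5404 0.1981]
  edge 0 0.2484 -85.1
  edge 1 0.108 -174.7
  edge 2 0.249 95.11
  edge 3 0.109 4.99
houseL outer [0.5347 0.3112 0.045 ]
houseL inner top [0.568  0.2972 0.045 ]
houseL inner bot [0.4952 0.29   0.045 ]
houseR outer top [0.5847 0.1074 0.045 ]
houseR outer bot [0.5118 0.1011 0.045 ]
lipL top [0.5628 0.2599 0.051 ]
lipL bot [0.5114 0.2553 0.051 ]
lipR top [0.5743 0.141  0.051 ]
lipR bot [0.5315 0.1358 0.051 ]
```

```bash
cat >> h.py <<'E'
from scipy.spatial.transform import Rotation as Ro
def Rdes(yaw_deg_of_z,tilt=0.0):
    # tool y down, tool z along horizontal direction angle; tilt(rad) about axis x=cross(ydir,up) (panel x)
    a=np.radians(yaw_deg_of_z); z=np.array([np.cos(a),np.sin(a),0]); y=np.array([0,0,-1.]); x=np.cross(y,z)
    M=np.stack([x,y,z],1)
    px=np.array([np.sin(a),-np.cos(a),0])
    return Ro.from_rotvec(tilt*px)*Ro.from_matrix(M)
def delta(pos,R):
    s=ctrl.observe(); Rc=Ro.from_rotvec(s["tool_rot"])
    return (np.array(pos)-s["position"]).round(4),(R*Rc.inv()).as_rotvec().round(4)
E
python3 - <<'E'
from h import *
s=ctrl.observe(); print(Ro.from_rotvec(s["tool_rot"]).as_matrix().round(3))
for a in (84.5,-95.5): print(a,delta([.519,-.194,.2],Rdes(a)))
E
```

```text
[[-0.892 -0.     0.453]
 [-0.453  0.001 -0.892]
 [-0.    -1.    -0.001]]
84.5 (array([ 0.2361,  0.3631, -0.0389]), array([ 1.0000e-04, -9.0000e-04,  2.5758e+00]))
-95.5 (array([ 0.2361,  0.3631, -0.0389]), array([-0.0007, -0.    , -0.5658]))
```

Request:
play_rows --pt "0.03 0.04 0 0 0 -0.08 100" --pt "0.03 0.04 0 0 0 -0.08 100" --pt "0.03 0.04 0 0 0 -0.08 100" --pt "0.03 0.04 0 0 0 -0.08 100" --pt "0.03 0.04 0 0 0 -0.08 100" --pt "0.03 0.04 0 0 0 -0.08 100" --pt "0.02 0.04 0 0 0 -0.08 100" --pt "0.016 0.043 0 0 0 0 100"

```text
clock: 1.0
position: [0.5, -0.2327, 0.2392]
tool_rot: [-0.102, -2.174, 2.174]
force: [-0.2, 0.2, 0.1]
finger_gap: 0.0853
```

Request:
play_rows --pt "0.01 0.02 0 0 0 0 100" --pt "0 0.02 0 0 0 0 100" --pt "0 0 0 0 0 0 100" --pt "0 0 0 0 0 0 100"

```text
clock: 1.4
position: [0.509, -0.1943, 0.2393]
tool_rot: [-0.097, -2.175, 2.176]
force: [-0.2, 0.3, 0.1]
finger_gap: 0.0854
```

Run:
```python
from h import *
for a in (-95.5,): print(a,delta([.519,-.194,.2],Rdes(a)))
s=ctrl.observe();print(s["joints"].round(3),s["position"],s["force"].round(2))
c=cam("wrist"); cv2.imwrite("pics/w1.png",c["frame"][:,:,::-1]); np.savez("pics/w1.npz",**c)
print(proj(c,[.519,-.194,.012]), proj(c,s["position"]))
```

```text
-95.5 (array([ 0.01  ,  0.0003, -0.0393]), array([ 0.0002, -0.0001, -0.0067]))
[-0.474  0.381  1.544 -0.     1.216  1.186] [ 0.5089635  -0.19425948  0.23928941] [-0.16  0.25  0.14]
[281.45451837 171.20809589] [282.53909381 272.78120604]
```

View pics/w1.png

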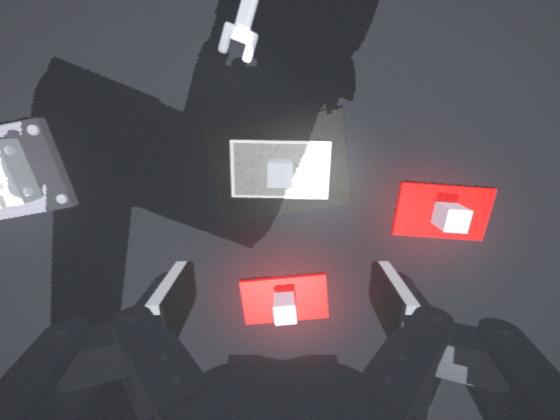

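The wrist view has the grey panel at (231..331, 141..199), stub at about (280,174), almost square with the tool.

Run:
```python
import cv2
f=cv2.imread("pics/w1.png")
cv2.imwrite("pics/w1c.png",cv2.resize(f[130:210,220:340],None,fx=6,fy=6,interpolation=cv2.INTER_CUBIC))
```

```text
(no output)
```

View pics/w1c.png

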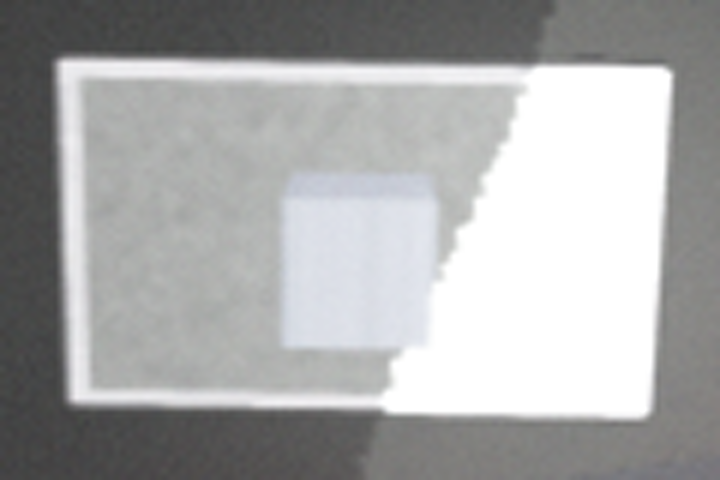

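Run:
```python
from h import *
c=dict(np.load("pics/w1.npz"))
def rect(ps,z):
    P=np.array([back(c,[(p[0]+.5)/6-.5+220,(p[1]+.5)/6-.5+130],z)[:2] for p in ps]); print("ctr",P.mean(0).round(4))
    for i in range(4):
        e=P[(i+1)%4]-P[i]; print("  edge",i,np.linalg.norm(e).round(4),np.degrees(np.arctan2(e[1],e[0])).round(2))
rect([(57,60),(673,67),(650,415),(69,403)],.012)
rect([(285,197),(437,198),(430,349),(283,348)],.046)
```

```text
ctr [ 0.5209 -0.1924]
  edge 0 0.1216 -95.74
  edge 1 0.0714 173.86
  edge 2 0.1216 83.67
  edge 3 0.0702 -6.09
ctr [ 0.521  -0.1919]
  edge 0 0.0278 -95.48
  edge 1 0.0284 172.83
  edge 2 0.0276 84.5
  edge 3 0.0284 -6.73
```

Request:
play_rows --pt "0.011 0.0015 -0.04 0 0 -0.0157 70" --pt "0 0 -0.04 0 0 0 70" --pt "0 0 -0.04 0 0 0 70" --pt "0 0 -0.04 0 0 0 70" --pt "0 0 -0.02 0 0 0 70" --pt "0 0 -0.015 0 0 0 70" --pt "0 0 -0.01 0 0 0 70" --pt "0 0 0 0 0 0 70"

```text
clock: 2.25
position: [0.5194, -0.1933, 0.0333]
tool_rot: [-0.114, -2.166, 2.165]
force: [0.3, -0.4, 1.3]
finger_gap: 0.0598
```

Run:
```python
from h import *
print(delta([.520,-.193,.03],Rdes(-96)))
c=cam("wrist"); cv2.imwrite("pics/w2.png",c["frame"][:,:,::-1])
c=cam("scene"); cv2.imwrite("pics/s2.png",cv2.resize(c["frame"][150:270,170:330,::-1],None,fx=5,fy=5,interpolation=cv2.INTER_CUBIC))
```

```text
(array([ 0.0006,  0.0003, -0.0033]), array([-0.0007, -0.0014,  0.0021]))
```

View pics/w2.png

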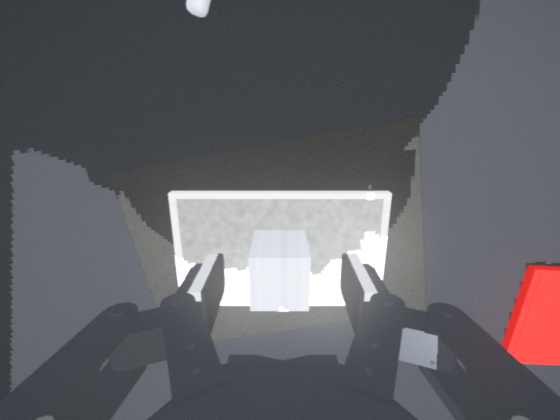

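View pics/s2.png

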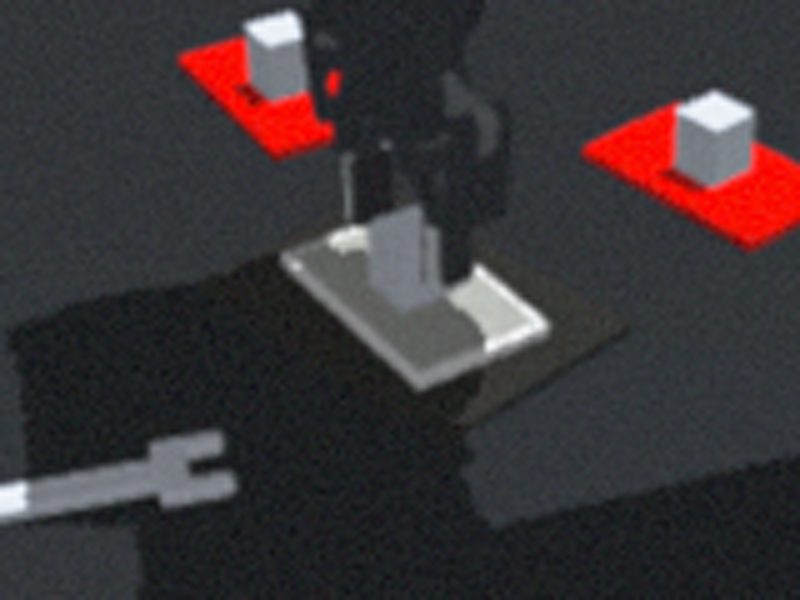

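The stub at (280,270) stands midway between the pads, with the fingertips clear of the plate. I lower a little and close.

Request:
play_rows --pt "0 0 -0.004 0 0 0 70" --pt "0 0 0 0 0 0 30" --pt "0 0 0 0 0 0 15" --pt "0 0 0 0 0 0 15" --pt "0 0 0 0 0 0 15" --pt "0 0 0 0 0 0 15" --squeeze 80

```text
clock: 2.95
position: [0.5201, -0.1929, 0.0309]
tool_rot: [-0.115, -2.167, 2.168]
force: [-1.3, -0.2, 8.1]
finger_gap: 0.0268
```

Run:
```python
from h import *
s=ctrl.observe(); print(s["position"],s["force"],s["ft_torque"],s["finger_gap"])
c=cam("scene"); cv2.imwrite("pics/s3.png",cv2.resize(c["frame"][150:270,170:330,::-1],None,fx=5,fy=5,interpolation=cv2.INTER_CUBIC))
```

```text
[ 0.5201266  -0.19285394  0.03091284] [-1.30992653 -0.2067862   8.09420966] [0.07668661 0.33909196 0.0353047 ] 0.026781373325542982
```

View pics/s3.png

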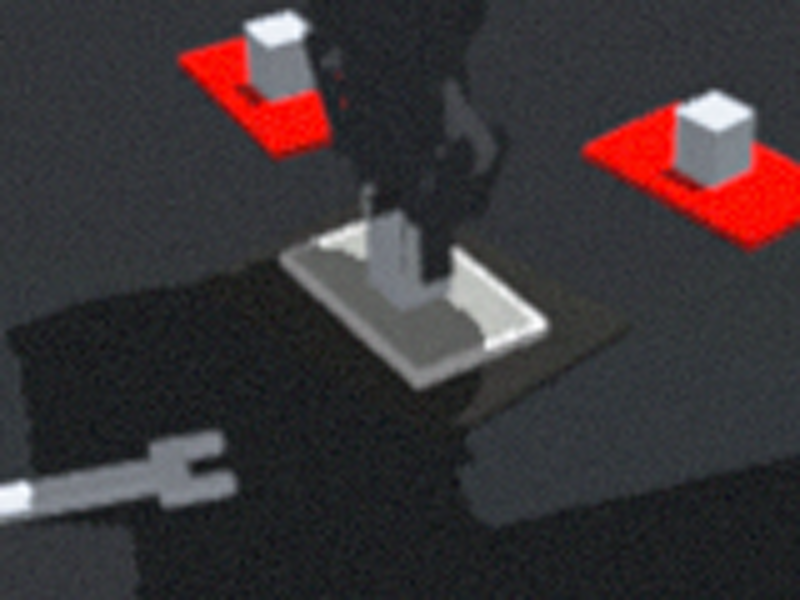

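Request:
play_rows --pt "0 0 0.005 0 0 0 15" --pt "0 0 0.02 0 0 0 15" --pt "0 0 0.04 0 0 0 15" --pt "0 0 0.04 0 0 0 15" --pt "0 0.02 0.03 0 0 0 15" --pt "0 0.03 0 0 0 0 15" --pt "0 0 0 0 0 0 15" --pt "0 0 0 0 0 0 15"

```text
clock: 3.8
position: [0.5199, -0.1423, 0.1656]
tool_rot: [-0.114, -2.168, 2.168]
force: [-0.0, -0.3, -2.2]
finger_gap: 0.0266
```

Run:
```python
from h import *
s=ctrl.observe(); print(s["position"],s["force"],s["ft_torque"],s["finger_gap"])
c=cam("scene"); np.savez("pics/s4.npz",**c); f=c["frame"][:,:,::-1]
cv2.imwrite("pics/s4.png",f)
cv2.imwrite("pics/s4h.png",cv2.resize(f[250:380,300:475],None,fx=4.5,fy=4.5,interpolation=cv2.INTER_CUBIC))
c=cam("wrist"); cv2.imwrite("pics/w4.png",c["frame"][:,:,::-1]); np.savez("pics/w4.npz",**c)
c=cam("top"); cv2.imwrite("pics/t4.png",c["frame"][:,:,::-1]); np.savez("pics/t4.npz",**c)
```

```text
[ 0.51986397 -0.1423114   0.16564244] [-0.0354619  -0.25873257 -2.20380088] [-0.04114185  0.01716426  0.04168834] 0.02662849682640172
```

View pics/s4h.png

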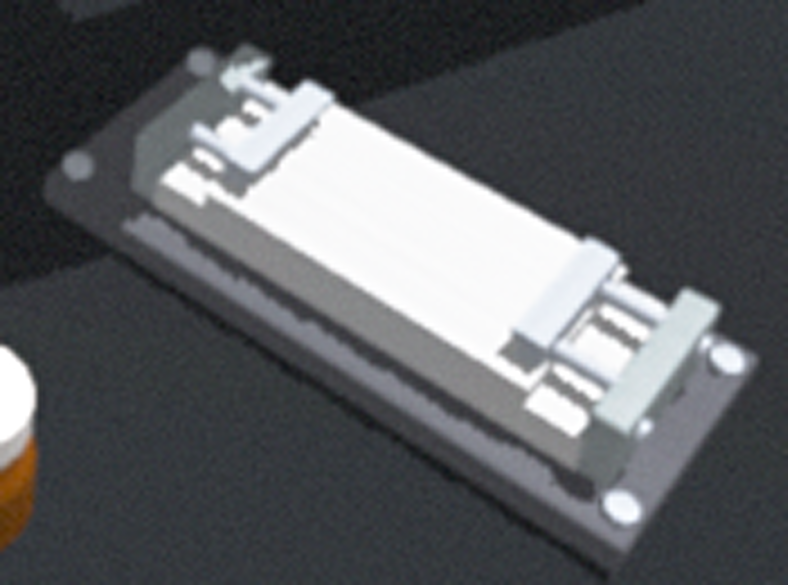

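View pics/w4.png

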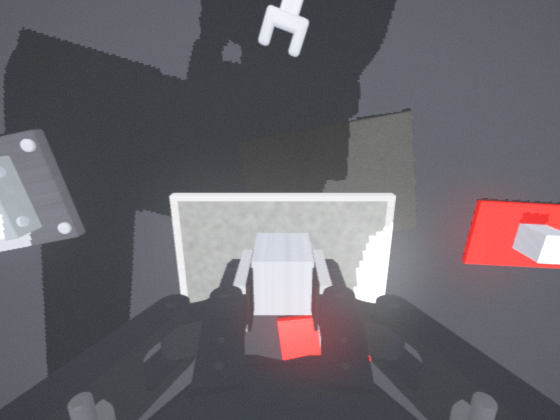

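View pics/s4.png

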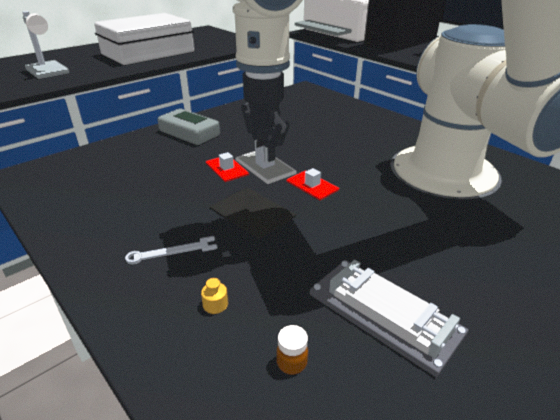

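The panel hangs level in the grip. The holder crop shows the +y lip inner edge at crop (512,328)-(590,240), the -y lip inner edge at (258,165)-(335,95), and the +y housing top at (597,410)-(683,290). I'll fit the holder pose to these.

```bash
cat > fit.py <<'E'
from h import *
from scipy.optimize import least_squares
cs=dict(np.load("pics/s4.npz")); ct=dict(np.load("pics/t4.npz"))
# (local x, local y, z, isHead, u, v)
S=[(28,54,51,1,512,330),(-28,54,51,1,590,240),(28,-54,51,1,258,167),(-28,-54,51,1,335,95),
(37,88,45,1,597,410),(-37,88,45,1,683,290),(-37,103,45,1,720,308),(37,103,45,1,634,424),
(-55,125,14,0,757,357),(55,125,14,0,628,553),(55,-125,14,0,45,183)]
T=[(55,125,14,0,57,105),(55,-125,14,0,718,66),(-55,-125,14,0,735,353),(-55,125,14,0,68,395),
(37,-103,45,1,630,108),(-37,-103,45,1,640,308),(37,88,45,1,108,140),(-37,88,45,1,118,340)]
def o(p,s,off): return np.array([(p[0]+.5)/s-.5+off[0],(p[1]+.5)/s-.5+off[1]])
def res(p,use):
    r=[]
    for c,F,s,off,nm in ((cs,S,4.5,(300,250),"s"),(ct,T,5.9,(115,165),"t")):
        if nm not in use: continue
        for x,y,z,h,u,v in F:
            y=y/1000+(p[3] if h else 0); x/=1000
            X=[p[0]+np.cos(p[2])*x-np.sin(p[2])*y,p[1]+np.sin(p[2])*x+np.cos(p[2])*y,z/1000]
            r+=list(proj(c,X)-o((u,v),s,off))
    return np.array(r)
for use in ("s","t","st"):
    q=least_squares(res,[.54,.198,.088,.005],args=(use,),loss="soft_l1")
    print(use,q.x.round(4),np.degrees(q.x[2]).round(2)); print(res(q.x,use).reshape(-1,2).round(1).tolist())
    x,y,a,d=q.x; print("head mid",(x-np.sin(a)*d).round(4),(y+np.cos(a)*d).round(4))
E
python3 fit.py
```

```text
s [0.5405 0.2021 0.0921 0.0078] 5.28
[[0.5, -0.5], [-0.2, -0.5], [-0.9, 1.5], [0.0, 0.6], [-1.5, 0.1], [0.6, -1.3], [1.3, -0.4], [-0.4, 2.6], [1.4, -0.3], [-0.1, 0.2], [-0.5, -1.0]]
head mid 0.5398 0.2099
t [0.5402 0.1981 0.0879 0.0083] 5.04
[[-0.3, -0.1], [0.4, -0.4], [0.2, 0.5], [-0.3, 0.4], [0.2, -0.3], [0.3, 0.1], [-0.1, -0.3], [-0.4, 0.1]]
head mid 0.5395 0.2064
st [0.5401 0.2003 0.0884 0.0088] 5.06
[[0.1, -0.9], [-0.5, -0.8], [-1.1, 1.0], [-0.1, 0.2], [-2.1, -0.3], [0.2, -1.6], [1.0, -0.6], [-0.9, 2.2], [0.4, -0.8], [-1.3, -0.7], [-1.0, -1.9], [-1.3, -0.1], [-0.6, -0.4], [-0.8, 0.5], [-1.2, 0.4], [-1.1, -0.3], [-1.0, 0.1], [-1.3, -0.3], [-1.6, 0.2]]
head mid 0.5394 0.2091
```

```bash
cat >> h.py <<'E'
H=np.array([.5396,.2077]); A=np.radians(5.06); BED=.038; HT=.0249
ex=np.array([np.cos(A),np.sin(A),0]); ey=np.array([-np.sin(A),np.cos(A),0])
def tgt(ye,ze,th):
    """low -y edge bottom corner at head-y ye (m), ze above bed, tilt th -> TCP pos, tool R"""
    y=ye+.060*np.cos(th)-HT*np.sin(th); z=BED+ze+.060*np.sin(th)+HT*np.cos(th)
    p=np.array([H[0],H[1],0])+ey*y; p[2]=z
    R=Ro.from_rotvec(th*ex)*Rdes(np.degrees(A)-90)
    return p,R
def go(ye,ze,th):
    d,r=delta(*tgt(ye,ze,th)); print("ye,ze,th",ye,ze,th,"d",d,"r",r)
def where():
    s=ctrl.observe(); R=Ro.from_rotvec(s["tool_rot"])
    n=-R.as_matrix()[:,1]; th=np.arctan2(-n@ey,n[2])
    q=s["position"]-np.array([H[0],H[1],BED])
    y=q@ey-.060*np.cos(th)+HT*np.sin(th); z=q[2]-.060*np.sin(th)-HT*np.cos(th)
    f=s["force"]
    print("t",s["clock"],"ye %.4f ze %.4f th %.4f x %.4f"%(y,z,th,q@ex),"F x,y,z",(f@ex).round(2),(f@ey).round(2),f[2].round(2),"gap",s["finger_gap"].round(4))
E
python3 -c "
from h import *
where(); go(-.044,.05,.18);go(-.044,.05,0);print(ex,ey)"
```

```text
Traceback (most recent call last):
  File "h.py", line 37, in where
    print("t",s["clock"],"ye %.4f ze %.4f th %.4f x %.4f"%(y,z,th,q@ex),"F x,y,z",(f@ex).round(2),(f@ey).round(2),f[2].round(2),"gap",s["finger_gap"].round(4))
                                                                                                                                      ^^^^^^^^^^^^^^^^^^^^^
AttributeError: 'float' object has no attribute 'round'
```

```bash
sed -i 's/s\["finger_gap"\].round(4)/round(s["finger_gap"],4)/' h.py
python3 -c "
from h import *
where(); go(-.044,.05,.18);go(-.044,.05,0);print(ex,ey)"
```

```text
t 3.95 ye -0.4079 ze 0.1021 th 0.0001 x -0.0506 F x,y,z -0.58 0.45 -1.46 gap 0.0263
ye,ze,th -0.044 0.05 0.18 d [ 0.0188  0.3615 -0.0418] r [ 0.1803 -0.002   0.1941]
ye,ze,th -0.044 0.05 0 d [ 0.0183  0.3669 -0.0521] r [-0.     -0.0004  0.1946]
[0.99610288 0.08819891 0.        ] [-0.08819891  0.99610288  0.        ]
```

Request:
play_rows --pt "0.003 0.04 0 0 0 0.0486 15" --pt "0.003 0.04 0 0 0 0.0486 15" --pt "0.003 0.04 0 0 0 0.0486 15" --pt "0.003 0.04 0 0 0 0.0486 15" --pt "0.003 0.04 0 0 0 0 15" --pt "0.003 0.04 0 0.0598 0.0053 0 15" --pt "0 0.04 0 0.0598 0.0053 0 15" --pt "0 0.04 0 0.0598 0.0053 0 15"

```text
clock: 4.75
position: [0.5382, 0.1784, 0.1651]
tool_rot: [-0.105, 2.37, -1.973]
force: [0.4, -0.2, -2.8]
finger_gap: 0.0268
```

Request:
play_rows --pt "0 0.03 -0.01 0 0 0 15" --pt "0 0.012 -0.01 0 0 0 15" --pt "0 0 -0.01 0 0 0 15" --pt "0 0 0 0 0 0 15" --pt "0 0 0 0 0 0 15"

```text
clock: 5.25
position: [0.538, 0.2181, 0.135]
tool_rot: [-0.105, 2.368, -1.976]
force: [-0.7, 0.2, -2.1]
finger_gap: 0.0266
```

Run:
```python
from h import *
where(); go(-.044,.02,.18)
c=cam("wrist"); cv2.imwrite("pics/w5.png",c["frame"][:,:,::-1]); np.savez("pics/w5.npz",**c)
c=cam("scene"); np.savez("pics/s5.npz",**c)
f=c["frame"][:,:,::-1]; cv2.imwrite("pics/s5h.png",cv2.resize(f[220:380,300:475],None,fx=3.75,fy=3.75,interpolation=cv2.INTER_CUBIC))
```

```text
t 5.25 ye -0.0441 ze 0.0618 th 0.1797 x -0.0007 F x,y,z -0.67 0.24 -2.14 gap 0.0266
ye,ze,th -0.044 0.02 0.18 d [ 0.0007  0.0001 -0.0418] r [ 0.0003 -0.0008  0.0008]
```

View pics/w5.png

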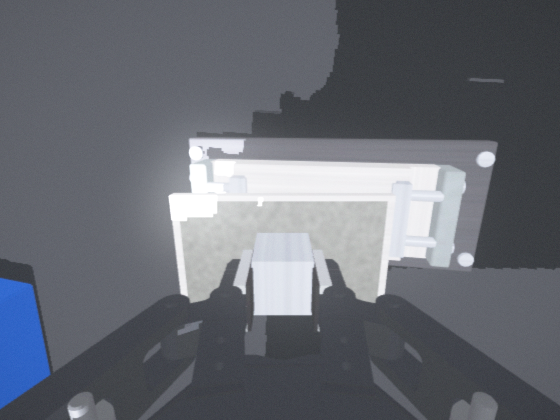

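View pics/s5h.png

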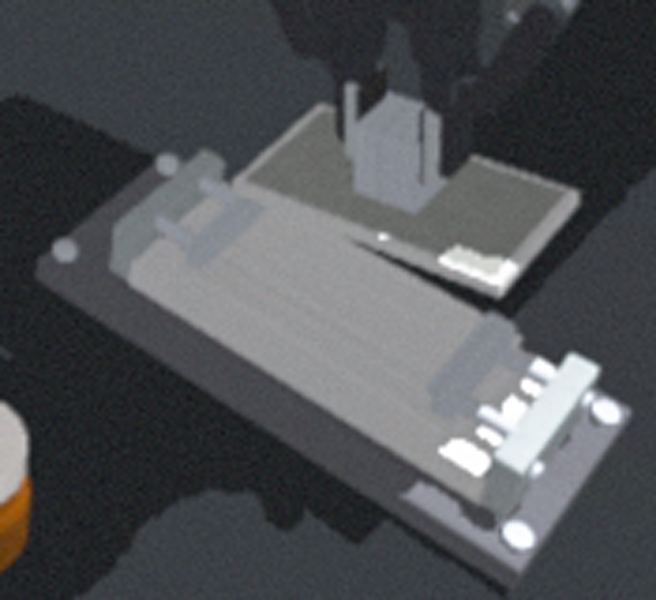

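The panel's -y (right) edge is down and its +y edge is raised. The -y jaw's lip in the wrist view is at about (392,185), just right of the panel. I'll measure the head offset from this view.

Run:
```python
import cv2
f=cv2.imread("pics/w5.png")
cv2.imwrite("pics/w5c.png",cv2.resize(f[125:285,365:505],None,fx=3.75*1,fy=3.75,interpolation=cv2.INTER_CUBIC))
cv2.imwrite("pics/w5d.png",cv2.resize(f[130:220,165:305],None,fx=5.5,fy=5.5,interpolation=cv2.INTER_CUBIC))
```

```text
(no output)
```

View pics/w5c.png

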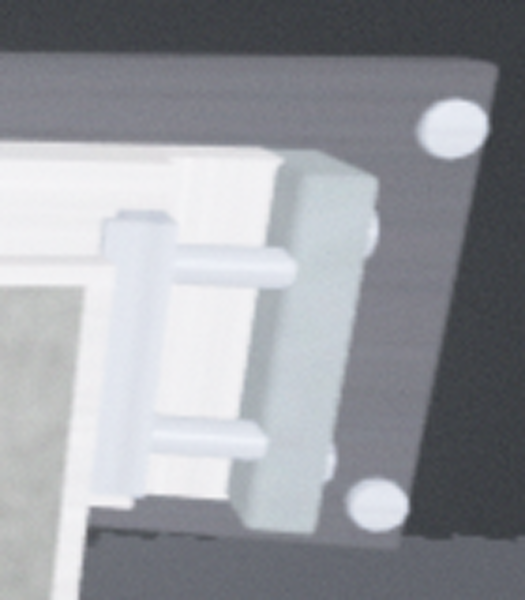

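View pics/w5d.png

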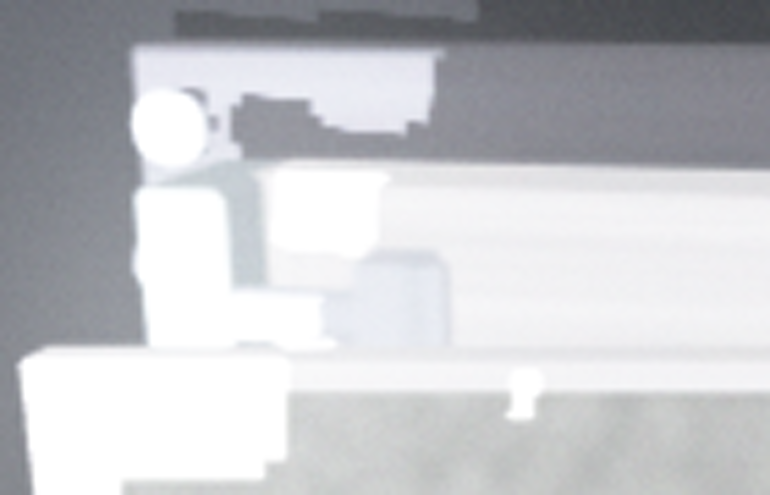

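Run:
```python
from h import *
c=dict(np.load("pics/w5.npz"))
def o(p,s,off): return np.array([(p[0]+.5)/s-.5+off[0],(p[1]+.5)/s-.5+off[1]])
for nm,p,s,off,z,ref in [("mHin+x",(305,180),3.75,(365,125),.045,-88),("mHout+x",(378,182),3.75,(365,125),.045,-103),("mHin-x",(245,530),3.75,(365,125),.045,-88),("mHout-x",(315,532),3.75,(365,125),.045,-103),
("mlip+x",(107,222),3.75,(365,125),.051,-54),("mlip-x",(92,492),3.75,(365,125),.051,-54),
("pHin+x",(228,188),5.5,(165,130),.045,88),("pHout+x",(137,188),5.5,(165,130),.045,103),("plip+x",(446,268),5.5,(165,130),.051,54)]:
    X=back(c,o(p,s,off),z); q=X-np.array([*H,0]); print(nm,"x %.1f y %.1f  off %.1f"%(1e3*q@ex,1e3*q@ey,1e3*(q@ey)-ref))
```

```text
mHin+x x 37.3 y -88.7  off -0.7
mHout+x x 37.3 y -101.1  off 1.9
mHin-x x -35.3 y -88.3  off -0.3
mHout-x x -34.4 y -101.4  off 1.6
mlip+x x 29.2 y -53.5  off 0.5
mlip-x x -26.5 y -56.5  off -2.5
pHin+x x 38.4 y 88.7  off 0.7
pHout+x x 38.0 y 102.9  off -0.1
plip+x x 29.2 y 54.4  off 0.4
```

Three views now agree on the head middle to within about 1 mm. Now I descend.

Request:
play_rows --pt "0 0 -0.02 0 0 0 15" --pt "0 0 -0.015 0 0 0 15" --pt "0 0 -0.01 0 0 0 15" --pt "0 0 -0.008 0 0 0 15" --pt "0 0 -0.005 0 0 0 15" --pt "0 0 0 0 0 0 15" --pt "0 0 0 0 0 0 15"

```text
clock: 6.05
position: [0.5382, 0.2193, 0.0776]
tool_rot: [-0.104, 2.367, -1.975]
force: [0.2, 0.5, -2.1]
finger_gap: 0.0264
```

Run:
```python
from h import *
where()
c=cam("scene"); np.savez("pics/s6.npz",**c)
f=c["frame"][:,:,::-1]; cv2.imwrite("pics/s6h.png",cv2.resize(f[240:380,300:475],None,fx=4.2,fy=4.2,interpolation=cv2.INTER_CUBIC))
```

```text
t 6.05 ye -0.0429 ze 0.0044 th 0.1802 x -0.0004 F x,y,z 0.22 0.47 -2.12 gap 0.0264
```

View pics/s6h.png

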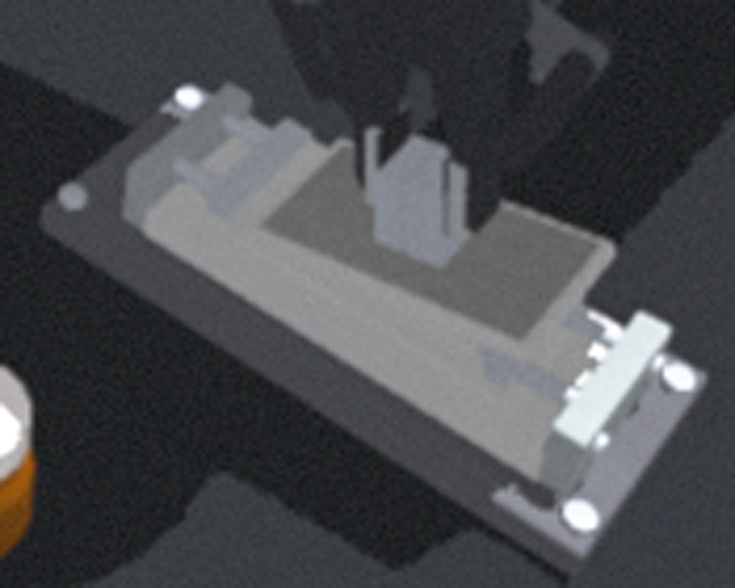

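The low edge sits inside the -y lip, about at crop (270,225), with a visible gap. I lower it nearly to the bed.

Request:
play_rows --pt "0 0 -0.0015 0 0 0 15" --pt "0 0 -0.0015 0 0 0 15" --pt "0 0 0 0 0 0 15" --pt "0 0 0 0 0 0 15"

```text
clock: 6.5
position: [0.5379, 0.2192, 0.0743]
tool_rot: [-0.105, 2.367, -1.975]
force: [0.2, -0.0, -2.2]
finger_gap: 0.0263
```

```bash
python3 -c "
from h import *
where()"
```

```text
t 6.5 ye -0.0429 ze 0.0010 th 0.1801 x -0.0006 F x,y,z 0.18 -0.05 -2.17 gap 0.0263
```

Request:
play_rows --pt "0.0002 -0.0025 0 0 0 0 15" --pt "0.0002 -0.0025 0 0 0 0 15" --pt "0.0002 -0.0025 0 0 0 0 15" --pt "0.0001 -0.0015 0 0 0 0 15" --pt "0.0001 -0.0015 0 0 0 0 15" --pt "0.0001 -0.0015 0 0 0 0 15" --pt "0 0 0 0 0 0 15"

```text
clock: 7.2
position: [0.5389, 0.207, 0.0743]
tool_rot: [-0.105, 2.367, -1.975]
force: [-0.4, 0.2, -1.4]
finger_gap: 0.0266
```

```bash
python3 -c "
from h import *
where()"
```

```text
t 7.2 ye -0.0552 ze 0.0010 th 0.1801 x -0.0008 F x,y,z -0.42 0.24 -1.44 gap 0.0266
```

Request:
play_rows --pt "0.0001 -0.001 0 0 0 0 15" --pt "0.0001 -0.001 0 0 0 0 15" --pt "0.0001 -0.001 0 0 0 0 15" --pt "0 0 0 0 0 0 15"

```text
clock: 7.6
position: [0.5391, 0.2043, 0.0743]
tool_rot: [-0.105, 2.368, -1.975]
force: [-1.6, 2.4, -2.1]
finger_gap: 0.0261
```

Run:
```python
from h import *
where()
c=cam("scene"); np.savez("pics/s7.npz",**c)
f=c["frame"][:,:,::-1]; cv2.imwrite("pics/s7h.png",cv2.resize(f[240:380,300:475],None,fx=4.2,fy=4.2,interpolation=cv2.INTER_CUBIC))
```

```text
t 7.6 ye -0.0579 ze 0.0010 th 0.1803 x -0.0008 F x,y,z -1.34 2.55 -2.11 gap 0.0261
```

View pics/s7h.png

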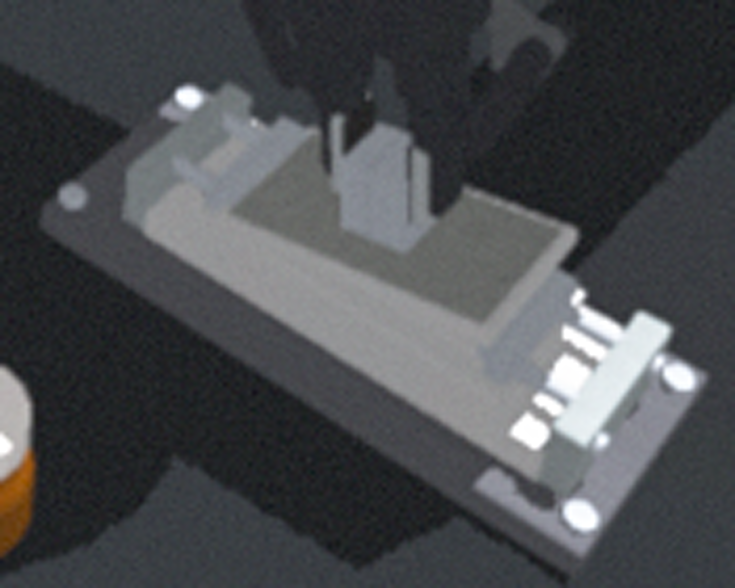

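Contact force is 2.5 N where the wall was expected, so the edge is under the lip. I push on gently.

Request:
play_rows --pt "0.0001 -0.001 0 0 0 0 15" --pt "0.0001 -0.001 0 0 0 0 15" --pt "0.0001 -0.001 0 0 0 0 15" --pt "0.0001 -0.001 0 0 0 0 15" --pt "0.0001 -0.001 0 0 0 0 15" --pt "0 0 0 0 0 0 15" --pt "0 0 0 0 0 0 15"

```text
clock: 8.35
position: [0.5395, 0.1995, 0.0743]
tool_rot: [-0.105, 2.368, -1.975]
force: [-0.1, 6.9, -0.6]
finger_gap: 0.0267
```

```bash
python3 -c "
from h import *
where()"
```

```text
t 8.35 ye -0.0627 ze 0.0010 th 0.1806 x -0.0008 F x,y,z 0.55 6.87 -0.65 gap 0.0267
```

Request:
play_rows --pt "0.0001 -0.001 0 0 0 0 15" --pt "0.0001 -0.001 0 0 0 0 15" --pt "0.0001 -0.001 0 0 0 0 15" --pt "0 -0.0006 0 0 0 0 15" --pt "0 0 0 0 0 0 15" --pt "0 0 0 0 0 0 15"

```text
clock: 8.95
position: [0.5398, 0.1961, 0.0744]
tool_rot: [-0.105, 2.368, -1.974]
force: [-1.0, 9.9, -1.0]
finger_gap: 0.0264
```

Run:
```python
from h import *
where()
for i in range(3):
  c=cam("scene"); where()
f=c["frame"][:,:,::-1]; cv2.imwrite("pics/s8h.png",cv2.resize(f[240:380,300:475],None,fx=4.2,fy=4.2,interpolation=cv2.INTER_CUBIC))
c=cam("wrist"); cv2.imwrite("pics/w8.png",c["frame"][:,:,::-1])
s=ctrl.observe()["position"]
for y,th in ((-.0670,.10),(-.067,.05),(-.067,.0)): go(y,.001,th)
```

```text
t 8.95 ye -0.0661 ze 0.0011 th 0.1809 x -0.0008 F x,y,z -0.12 9.95 -1.04 gap 0.0264
t 9.0 ye -0.0661 ze 0.0011 th 0.1809 x -0.0008 F x,y,z -0.13 9.68 -2.04 gap 0.0262
t 9.05 ye -0.0661 ze 0.0011 th 0.1809 x -0.0008 F x,y,z 0.46 9.95 -1.41 gap 0.0264
t 9.1 ye -0.0661 ze 0.0011 th 0.1810 x -0.0008 F x,y,z -0.67 9.67 -1.98 gap 0.0265
ye,ze,th -0.067 0.001 0.1 d [ 0.0006  0.0018 -0.0046] r [-0.0806 -0.0072 -0.    ]
ye,ze,th -0.067 0.001 0.05 d [ 0.0005  0.0033 -0.0075] r [-0.1304 -0.0116 -0.    ]
ye,ze,th -0.067 0.001 0.0 d [ 0.0003  0.0046 -0.0105] r [-0.1802 -0.016  -0.    ]
```

View pics/s8h.png

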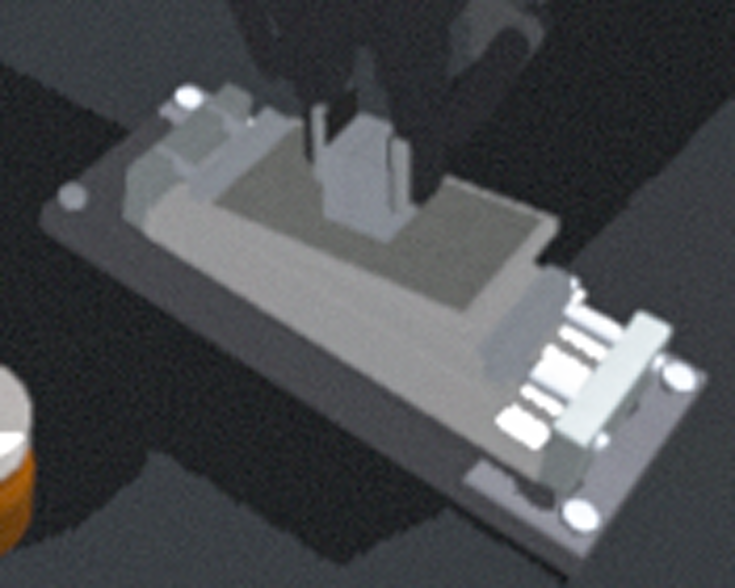

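View pics/w8.png

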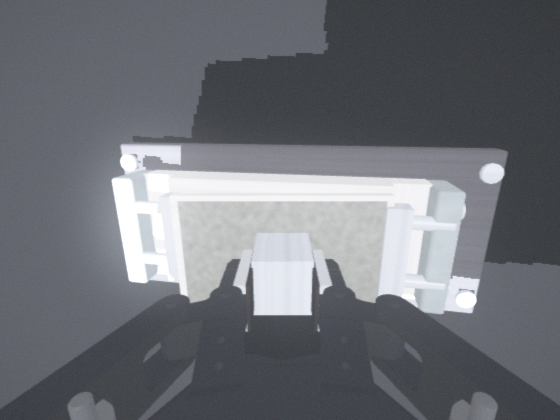

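At 9.8 N the jaw is out about 9.5 mm. The wrist view shows the panel square, its raised +y edge near (178,200) just clear of the lip at (170,240). I lower it about the pushed edge.

Request:
play_rows --pt "0.0001 0.0004 -0.0012 -0.02 -0.0018 0 15" --pt "0.0001 0.0004 -0.0012 -0.02 -0.0018 0 15" --pt "0.0001 0.0004 -0.0011 -0.02 -0.0018 0 15" --pt "0.0001 0.0004 -0.0011 -0.02 -0.0018 0 15" --pt "0 0 0 0 0 0 15" --pt "0 0 0 0 0 0 15"

```text
clock: 9.75
position: [0.5398, 0.198, 0.0697]
tool_rot: [-0.102, 2.285, -2.066]
force: [-4.1, 10.8, 0.8]
finger_gap: 0.0265
```

Run:
```python
from h import *
where()
c=cam("wrist"); cv2.imwrite("pics/w9.png",cv2.resize(c["frame"][130:320,110:500,::-1],None,fx=2,fy=2,interpolation=cv2.INTER_CUBIC))
where()
for y,th in ((-.0673,.05),(-.0675,.0)): go(y,.001,th)
```

```text
t 9.75 ye -0.0669 ze 0.0009 th 0.1006 x -0.0006 F x,y,z -3.15 11.13 0.75 gap 0.0265
t 9.8 ye -0.0670 ze 0.0009 th 0.1006 x -0.0007 F x,y,z -3.09 9.85 1.0 gap 0.0267
ye,ze,th -0.0673 0.001 0.05 d [ 0.0006  0.0012 -0.0028] r [-0.0504 -0.0052 -0.0003]
ye,ze,th -0.0675 0.001 0.0 d [ 0.0005  0.0024 -0.0058] r [-0.1002 -0.0096 -0.0003]
```

View pics/w9.png

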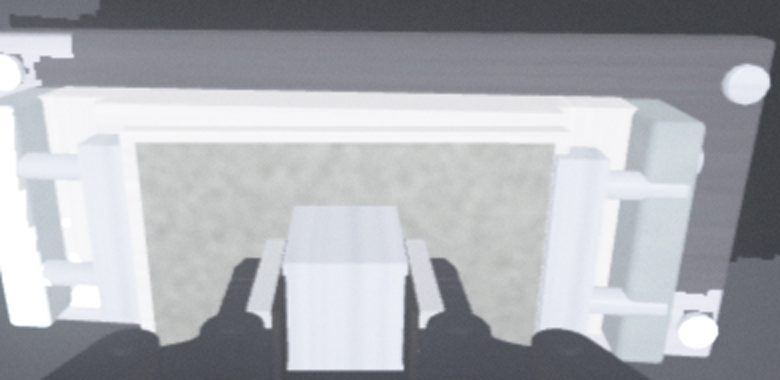

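The raised edge at (125,140) is just inside the left (+y) lip. I keep lowering with a touch more push.

Request:
play_rows --pt "0.0001 0.0001 -0.001 -0.0166 -0.0016 0 15" --pt "0.0001 0.0003 -0.001 -0.0166 -0.0016 0 15" --pt "0.0001 0.0004 -0.001 -0.0166 -0.0016 0 15" --pt "0 0 0 0 0 0 15" --pt "0 0 0 0 0 0 15"

```text
clock: 10.3
position: [0.5399, 0.1987, 0.0667]
tool_rot: [-0.1, 2.232, -2.122]
force: [-4.9, 10.7, 1.4]
finger_gap: 0.0265
```

Run:
```python
from h import *
where()
c=cam("wrist"); cv2.imwrite("pics/w10.png",cv2.resize(c["frame"][130:320,110:500,::-1],None,fx=2,fy=2,interpolation=cv2.INTER_CUBIC))
where()
for y,th in ((-.0678,.02),(-.0678,.0)): go(y,.001,th)
```

```text
t 10.3 ye -0.0676 ze 0.0008 th 0.0506 x -0.0005 F x,y,z -3.9 11.04 1.36 gap 0.0265
t 10.35 ye -0.0677 ze 0.0008 th 0.0506 x -0.0005 F x,y,z -4.5 10.06 0.64 gap 0.0268
ye,ze,th -0.0678 0.001 0.02 d [ 0.0004  0.0007 -0.0016] r [-0.0305 -0.0033 -0.0002]
ye,ze,th -0.0678 0.001 0.0 d [ 0.0004  0.0013 -0.0028] r [-0.0504 -0.005  -0.0002]
```

View pics/w10.png

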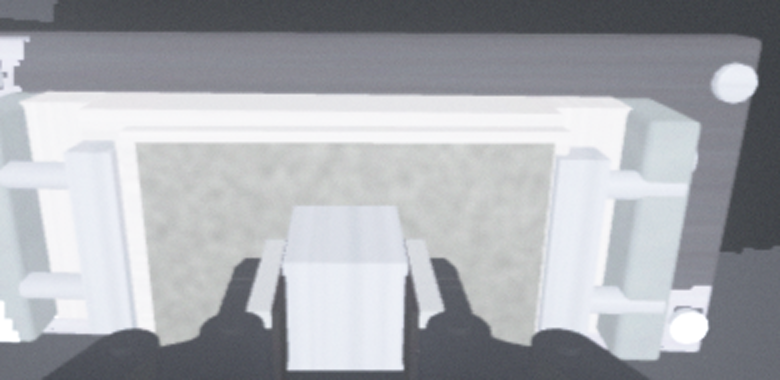

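The edge passes inside the left lip with a small gap at (120,130) and no extra vertical force. I go on to flat.

Request:
play_rows --pt "0.0001 0.0004 -0.0009 -0.0166 -0.0016 0 15" --pt "0.0001 0.0004 -0.0009 -0.0166 -0.0016 0 15" --pt "0.0001 0.0004 -0.0009 -0.0166 -0.0016 0 15" --pt "0 0 0 0 0 0 15" --pt "0 0 0 0 0 0 15"

```text
clock: 10.85
position: [0.5399, 0.1999, 0.0638]
tool_rot: [-0.097, 2.177, -2.176]
force: [-5.7, 9.5, -0.7]
finger_gap: 0.0269
```

Run:
```python
from h import *
where()
c=cam("wrist"); cv2.imwrite("pics/w11.png",cv2.resize(c["frame"][130:320,110:500,::-1],None,fx=2,fy=2,interpolation=cv2.INTER_CUBIC))
c=cam("scene");f=c["frame"][:,:,::-1]; cv2.imwrite("pics/s11h.png",cv2.resize(f[240:380,300:475],None,fx=4.2,fy=4.2,interpolation=cv2.INTER_CUBIC))
where()
```

```text
t 10.85 ye -0.0678 ze 0.0008 th 0.0005 x -0.0004 F x,y,z -4.84 9.96 -0.69 gap 0.0269
t 10.95 ye -0.0679 ze 0.0009 th 0.0005 x -0.0004 F x,y,z -5.39 10.49 -0.64 gap 0.0269
```

View pics/w11.png

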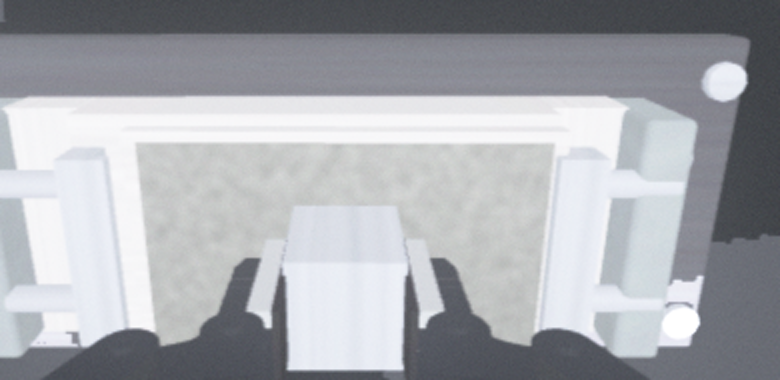

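View pics/s11h.png

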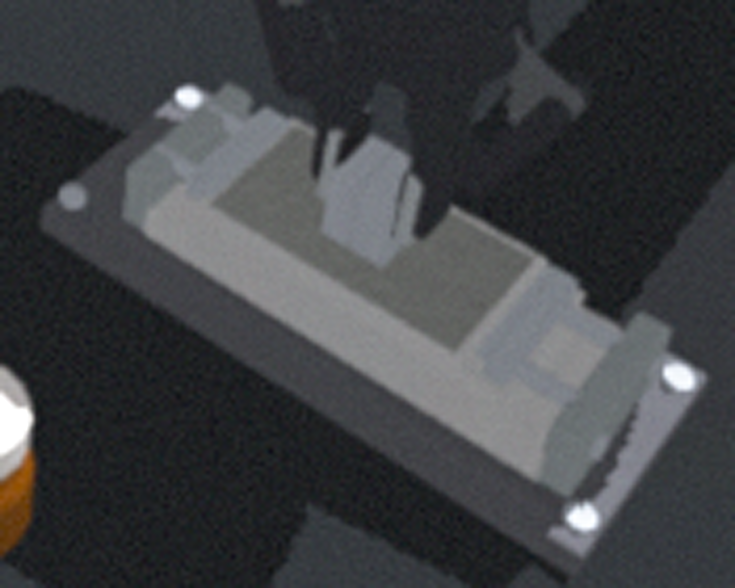

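Flat, hovering about 0.9 mm over the bed, clear of the left lip at (125,140). I bring it back in the grip to the middle, under the +y lip.

Request:
play_rows --pt "-0.0001 0.0012 0 0 0 0 15" --pt "-0.0001 0.0012 0 0 0 0 15" --pt "-0.0001 0.0012 0 0 0 0 15" --pt "-0.0001 0.0012 0 0 0 0 15" --pt "-0.0001 0.0012 0 0 0 0 15" --pt "-0.0001 0.0012 0 0 0 0 15" --pt "0 0 0 0 0 0 15" --pt "0 0 0 0 0 0 15"

```text
clock: 11.75
position: [0.5398, 0.2064, 0.0638]
tool_rot: [-0.096, 2.176, -2.176]
force: [-3.4, 5.2, -2.6]
finger_gap: 0.0267
```

Run:
```python
from h import *
where()
c=cam("wrist"); cv2.imwrite("pics/w12.png",cv2.resize(c["frame"][130:320,110:500,::-1],None,fx=2,fy=2,interpolation=cv2.INTER_CUBIC))
where()
```

```text
t 11.75 ye -0.0613 ze 0.0009 th -0.0002 x 0.0001 F x,y,z -2.97 5.51 -2.58 gap 0.0267
t 11.8 ye -0.0613 ze 0.0009 th -0.0001 x 0.0001 F x,y,z -3.75 4.83 -2.33 gap 0.0264
```

View pics/w12.png

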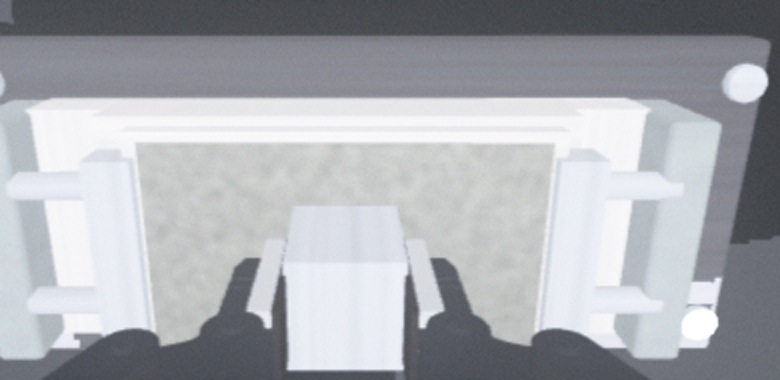

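Both short edges are now under the lips: left at (125..135), right at (555). About 2 mm more to balance, then down to the bed.

Request:
play_rows --pt "-0.0003 0.001 0 0 0 0 15" --pt "-0.0003 0.0008 0 0 0 0 15" --pt "0 0 -0.0005 0 0 0 15" --pt "0 0 -0.0005 0 0 0 15" --pt "0 0 0 0 0 0 15"

```text
clock: 12.3
position: [0.54, 0.2082, 0.0631]
tool_rot: [-0.095, 2.175, -2.176]
force: [-1.3, -0.2, -0.1]
finger_gap: 0.0264
```

```bash
python3 -c "
from h import *
where()"
```

```text
t 12.3 ye -0.0596 ze 0.0002 th -0.0003 x 0.0004 F x,y,z -1.28 -0.09 -0.09 gap 0.0264
```

Forces balance (net about 0). I release partially, staying clear of the lips, then rise.

Request:
play_rows --pt "0 0 0 0 0 0 40" --pt "0 0 0 0 0 0 50" --pt "0 0 0 0 0 0 50" --pt "0 0 0 0 0 0 50" --pt "0 0 0.005 0 0 0 50" --pt "0 0 0.01 0 0 0 50" --pt "0 0 0.02 0 0 0 50" --pt "0 0 0.03 0 0 0 50"

```text
clock: 13.1
position: [0.5391, 0.208, 0.1284]
tool_rot: [-0.098, 2.176, -2.177]
force: [0.6, 0.4, -0.6]
finger_gap: 0.0431
```

Request:
play_rows --pt "0 0 0.04 0 0 0 50" --pt "0 0 0.04 0 0 0 50" --pt "-0.02 0 0.02 0 0 0 50" --pt "-0.03 0 0 0 0 0 50" --pt "0 0 0 0 0 0 50" --pt "0 0 0 0 0 0 50"

```text
clock: 13.7
position: [0.4896, 0.2083, 0.2289]
tool_rot: [-0.095, 2.175, -2.175]
force: [0.4, 0.3, -0.3]
finger_gap: 0.0425
```

Run:
```python
from h import *
s=ctrl.observe();print(s["clock"],s["position"],s["force"].round(2),s["finger_gap"])
c=cam("wrist"); np.savez("pics/w13.npz",**c); cv2.imwrite("pics/w13.png",c["frame"][:,:,::-1])
c=cam("scene");f=c["frame"][:,:,::-1]; cv2.imwrite("pics/s13h.png",cv2.resize(f[240:380,300:475],None,fx=4.2,fy=4.2,interpolation=cv2.INTER_CUBIC))
```

```text
13.7 [0.48958035 0.20829308 0.22893303] [ 0.39  0.3  -0.29] 0.042516148499754845
```

View pics/w13.png

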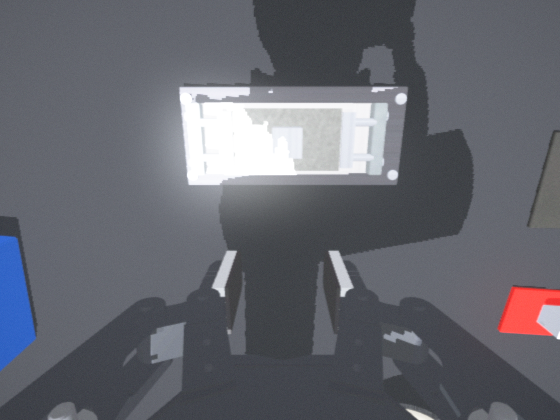

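View pics/s13h.png

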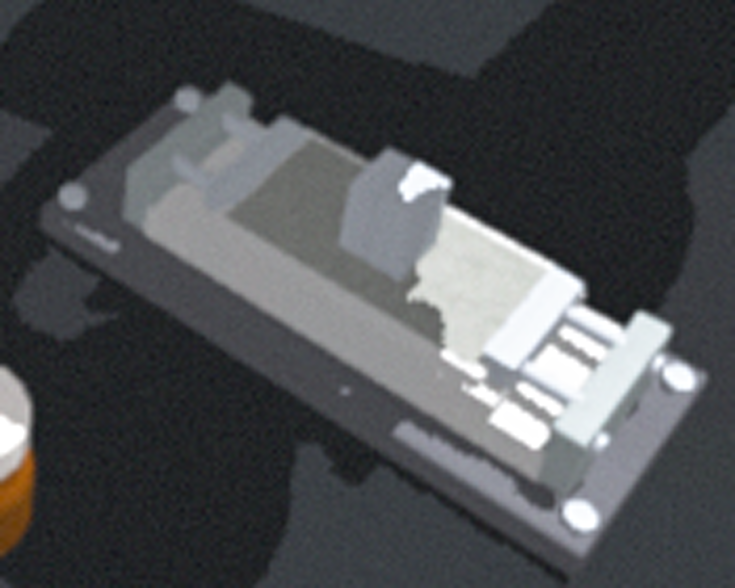

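The panel is seated: the scene crop shows it under both lips, at (235,215) and (490,350). I check the centring across the jaws numerically.

Run:
```python
import cv2,numpy as np
f=np.load("pics/w13.npz")["frame"][:,:,::-1]
a=f[80:195,175:415]
cv2.imwrite("pics/w13c.png",cv2.resize((255*(a/255.)**1.5).astype("uint8"),None,fx=3.3,fy=3.3,interpolation=cv2.INTER_CUBIC))
```

```text
(no output)
```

View pics/w13c.png

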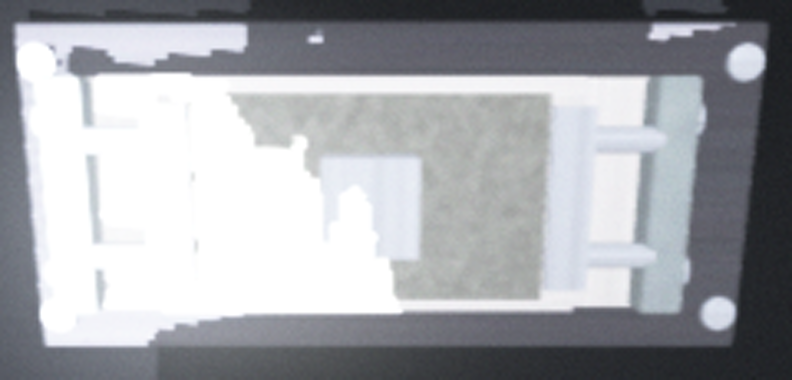

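Run:
```python
from h import *
c=dict(np.load("pics/w13.npz"))
def L(nm,p,z):
    X=back(c,[(p[0]+.5)/3.3-.5+175,(p[1]+.5)/3.3-.5+80],z); q=X-np.array([*H,0]); print(nm,"x %.1f y %.1f"%(1e3*q@ex,1e3*q@ey)); return q
L("stub mid",(370.5,208.5),.078)
L("stub TL",(320,157),.078);L("stub TR",(421,157),.078);L("stub BR",(420,260),.078)
L("greyTR",(551,94),.044);L("greyBR",(541,299),.044)
L("jaw+x",(553,106),.051);L("jaw-x",(545,290),.051)
L("housing m in+x",(657,77),.045);L("housing m in-x",(640,312),.045);L("housing out+x",(702,77),.045);L("housing out-x",(683,313),.045)
L("bed edge +x",(400,76),.038);L("bed edge -x",(450,308),.038)
L("baseTR",(768,24),.014);L("baseTL",(14,24),.014);L("baseBR",(732,345),.014);L("baseBL",(45,345),.014)
```

```text
stub mid x 1.6 y 0.7
stub TL x 15.7 y 14.9
stub TR x 15.7 y -13.4
stub BR x -13.0 y -13.7
greyTR x 33.2 y -55.2
greyBR x -30.4 y -55.7
jaw+x x 29.6 y -54.7
jaw-x x -26.3 y -55.5
housing m in+x x 38.1 y -87.0
housing m in-x x -34.5 y -88.1
housing out+x x 38.1 y -100.7
housing out-x x -34.8 y -102.2
bed edge +x x 38.6 y -8.9
bed edge -x x -34.6 y -26.6
baseTR x 55.7 y -131.0
baseTL x 55.5 y 117.7
baseBR x -52.6 y -131.5
baseBL x -52.8 y 117.4
```

The stub sits within about 0.3 mm of the head's middle both ways and square, and the gripper is well clear. I hand the job in.

```bash
python3 -c "
from workcell import ctrl
print(ctrl.finish_job())"
```

```text
the job is handed in; nothing more can be done
None
```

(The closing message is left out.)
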